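Index the drilling jig to its brass-bushed station and pin it

TASK

Set the indexing jig to its first station: push the round plate round by its black crank handle until the brass-bushed hole lies under the index pin, swing the red-tabbed keeper out from under the pin's knob, and press the pin down through the plate until its knob sits on the bracket. Leave the other things on the bench where they are.

Things in the scene. Friction and masses are not known exactly. Their poses are not given: they have to be found in the camera images.
- index_jig: green cast indexing jig, fixed to the bench, round base 160 mm across with two ears; origin on the bench under its centre, z up. Its -y axis points from the centre to the green bracket: pin axis at y = -55 mm, keeper stud at y = -88 mm, bracket from y = -36 to -118 mm, 44 mm wide, top 51 mm above the bench. Place and yaw vary
- jig_centre (a point): centre of the steel plate, 140 mm across, at its upper face (28 mm above the bench); the plate turns about the upright axis here. Axes as for the jig. A hex nipple 31 mm across stands clamped at the centre, its top 68 mm above the bench. A tall bench drill with an overhanging head stands 0.25 m and more to the right of the jig: draw the arm in before swinging it past
- index_plate (a joint): turn of the plate, rad, positive counter-clockwise from above; 0: brass-bushed hole under the pin, handle straight away from the bracket (jig +y). Starts at 0.35 to 1.25, handle on the robot's side: turn it clockwise. Stays where left (1 N at the handle), range -1.2 to 2.2. The tapered pin draws the plate true if the hole is within 3 mm (0.05 rad), else it lands on solid plate
- crank_handle (a point): centre of the upright black crank handle, 54 mm above the bench, 95 mm from the plate's centre, opposite the brass-bushed hole and fixed to the plate; round, 15 to 19 mm thick, free-standing from 31 to 73 mm above the bench. Its steel lug reaches 31 mm above the bench
- brass_hole (a point): centre of the brass-bushed index hole at the plate's upper face: a 12 mm through hole in a brass ring 21 mm across, 55 mm from the plate's centre. The five other index holes, 60 degrees apart on the same circle, are plain dark steel and are not wanted
- index_pin (a joint): downward travel of the index pin, m: 0 = raised (start), 0.022 = fully home with the knob on the bracket's bush. It moves stiffly (about 3 N, no spring) and stays where it is left. While the keeper is under the knob it goes down only 2 mm
- pin_knob (a point): centre of the top of the pin's black mushroom knob, 32 mm across and 16 mm high; raised, this point is 90 mm above the bench, home 68 mm. The steel pin under it is 10 mm thick with a tapered tip
- pin_tip (a point): lowest point of the index pin, on its axis; raised, it is 31 mm above the bench (3 mm over the plate)
- keeper (a joint): swing of the keeper, rad: a flat steel hook 66 to 72 mm above the bench on an upright stud; 0 (start) = hooked round the pin under its knob, 1.2 = fully clear; from 0.6 the knob is free. Positive counter-clockwise from above: the red tab goes to the jig's +x, away from the robot. Stays where left (about 1 N at the tab)
- keeper_tab (a point): centre of the upright red thumb tab on the keeper's tail, 36 mm from the stud (124 mm from the plate's centre at the start); 5 mm thick, 20 mm long (along the tail), its top 94 mm above the bench; the point is 87 mm above the bench
- spanner_mid (a point): middle of a loose open-ended spanner, 150 x 30 x 6 mm, lying flat; a bystander
- brush_mid (a point): middle of a loose chip brush with a wooden handle, 214 x 43 x 13 mm, lying flat; a bystander
- nipple_a_mid (a point): middle of a loose steel hex nipple, 31 mm across and 37 mm high, standing; a bystander
- nipple_b_mid (a point): middle of a second such nipple; a bystander

How it is judged:
By the outcome, as a careful person would: the job done as asked, in the order asked, and still so for the second after the job is handed in, with the robot touching nothing.
It also fails if it takes over 58 s, if anything falls off the work surface, if the arm or the gripper's body presses on something with over 40 N, if the wrist force passes 120 N, or if a joint passes its speed limit or range.

ROBOT

A 6-joint arm with a two-finger parallel gripper is mounted at the origin on a cart in front of the work surface, level with it; the furniture and walls round the work are solid. World frame = base frame: x ahead of the robot, y to its left, z up, the work surface at z = 0. Lengths are in mm, angles in rad, forces in N, time in s.
With the tool pointing down it reaches from about 350 to 975 mm from the base axis. Payload 7.1 kg.
Tool frame: the origin (TCP) lies on the mounting face of the last link; the fingertips stand 182 mm ahead of it and the grasp point (between the pads) lies 163 mm ahead of it (ctrl.tip_reach is the distance from the TCP to the fingertips, in mm); z points along the fingers, y is the direction in which the jaws open and shut (so a half turn about z gives the same grasp; the last joint's range is limited). The gripper opens to 88 mm and grips with 3 to 60 N. Pads are 20 mm wide; open, the fingers measure 115 mm over their backs; the gripper's body (75 mm by 178 mm) begins 61 mm behind the grasp point.
Start: joints at [-1.296, 0.423, 1.63, -0, 1.089, -0.019], TCP at [181.013, -598.198, 404.675] pointing down, gripper open.
Joint ranges: [-3, 3], [-0.9, 2.11], [0.09, 2.58], [-1.31, 4.45], [0.11, 2.69], [-2.54, 2.54]. Speed limits (rad/s): [2.39, 2.39, 3.01, 3.14, 3.14, 3.14].

INTERFACE

Orientations are given as a rotation vector (axis times angle).
In Python, from workcell import ctrl gives the robot as it stands.
- The arm moves only by the tool jog_arm, never from a script. Its argument "steps" is a list that holds one entry, the list of rows, each a list of 7 numbers: the shift along the tool's x, y, z in m, then the turn, a rotation vector about the tool's x, y, z in degrees, then the gripper's target within -1 to 1 (shut at 1, half-way at 0, fully open at -1). A call has 1 to 20 rows; each row shifts and turns the commanded pose from where the row before left it, along the tool's axes as they then stand; what a row does not reach is not made up. A row lasts 1/12 s, in which the tool goes at most 41.7 mm and 7.16 degrees, less where a joint would pass 70% of its speed; a pose out of reach is approached as far as the arm can. A call is refused whole if a number of a shift passes 0.0417 or a number of a turn 7.16, either way. A call with a gripper value outside its range is refused whole. The fingers move at their own pace and stop on an object; the grip force is fixed at half the most. Time passes only in rows, so rows that do not move let the fingers close. It gives the time, the measured TCP pose, the force and the opening at its end, in the units of the state.
- ctrl.get_obs(): the state, without advancing time (a new reading comes with each control period).
- ctrl.get_image(name): name is "scene" or "side" or "wrist"; returns the picture (420x560x3 uint8, red, green, blue); there is no depth.
- ctrl.camera_info(name): a dict with "fx", "fy", "cx", "cy" (pixels), "origin" and "attitude" of the camera in the world; the wrist camera has in their place "T_tool_cam" (4x4, takes a point from camera to tool coordinates, whose origin is the TCP and whose axes are the flange's). Camera axes: x right, y down, z forward; pixel columns grow to the right and rows downward; lengths in mm; the calibration is good to about 2 mm. A picture is of the moment at which its call begins: read the wrist's pose just before it. camera_info takes no time and is no camera call.
- ctrl.close_job(): hands the job in, once; it reports no verdict.
Trained networks look in the newest picture that a camera, given by its name, has taken for a name from the list of things; names that differ only in an ending like _2 or _b are one class to them, and where a whole thing is asked for, a point or a joint stands for the part that bears it (a point fixed in the world has none). Each returns a list of dicts, best first, with "p" (0 to 1); they miss things now and then, are a little off and sometimes report something else, mostly with a low value. They report only what shows in the picture. A call takes as long as a camera call.
- ctrl.look_for(thing, camera): "bbox" ([left, top, right, bottom] in pixels, round what is visible of it).
- ctrl.trace(thing, camera): "pixels" (420x560 bool, what is visible of it) and "bbox" ([left, top, right, bottom] in pixels, round what is visible of it).
- ctrl.landmark_of(thing, camera): "uv" ([column, row] in pixels: a listed point, or the origin of a listed thing).
The state is a dict: "t": time; "qpos": joint angles; "qvel": joint speeds; "joint_torque": joint torques, N m; "ee_pos": TCP position; "orientation": TCP orientation; "ft_force": force on the tool from outside, world axes, zero at the start; "moment": the same for the moment, N m; "width": finger opening in mm.
Only numpy, scipy, OpenCV 4.12 (cv2) and the standard library are available. Lean on these libraries where they do the work, as an engineer would, in place of code of your own. Each camera call takes 0.05 s, during which the arm holds its last target.

## Working session

There is one attempt and no reset: what is moved stays moved. The work goes in short steps, Python scripts to look and compute and a tool call to move; the robot and the scene stay as the last step left them, time stands still between calls to the robot, and variables do not carry over. Pictures are saved under pics/ and viewed, and the job is handed in when it is done.

Besides the shell and the picture viewer there is one more tool, called after ">>>" as name(argument=value, ...) on one line, values as JSON. jog_arm: Moves the arm, as the interface text tells. Its arguments: {"type":"object","properties":{"steps":{"type":"array"}},"required":["steps"]}

```bash
ls; mkdir -p pics; cat > h.py <<'E'
import numpy as np, cv2
from scipy.spatial.transform import Rotation as R
from workcell import ctrl
def save(cam,name):
    im=ctrl.get_image(cam); cv2.imwrite('pics/'+name,im[:,:,::-1].copy()); return im
def campose(cam):
    i=ctrl.camera_info(cam)
    if 'T_tool_cam' in i:
        o=ctrl.get_obs(); T=np.eye(4); T[:3,:3]=R.from_rotvec(o['orientation']).as_matrix(); T[:3,3]=o['ee_pos']
        T=T@np.array(i['T_tool_cam'])
    else:
        T=np.eye(4); a=np.array(i['attitude']); T[:3,:3]=a if a.shape==(3,3) else R.from_rotvec(a).as_matrix(); T[:3,3]=i['origin']
    return i,T
def ray(cam,uv):
    i,T=campose(cam); d=np.array([(uv[0]-i['cx'])/i['fx'],(uv[1]-i['cy'])/i['fy'],1]); return T[:3,3],T[:3,:3]@d
def onz(cam,uv,z):
    o,d=ray(cam,uv); return o+d*(z-o[2])/d[2]
def proj(cam,p):
    i,T=campose(cam); q=T[:3,:3].T@(np.array(p)-T[:3,3]); return np.array([i['fx']*q[0]/q[2]+i['cx'],i['fy']*q[1]/q[2]+i['cy']])
E
python3 - <<'E'
from h import *
for c in ['scene','side','wrist']:
    save(c,c+'0.png'); print(c,ctrl.camera_info(c))
    Z=dict(jig_centre=28,crank_handle=54,brass_hole=28,pin_knob=90,keeper_tab=87,index_jig=0,spanner_mid=3,brush_mid=6,nipple_a_mid=18)
    for t,z in Z.items():
        for r in ctrl.landmark_of(t,c)[:2]:
            print(c,t,np.round(r['uv']),round(r['p'],2),np.round(onz(c,r['uv'],z),1))
print(ctrl.get_obs())
E
```

```text
pics
scene {'fx': 431.003879647906, 'fy': 431.003879647906, 'cx': 275.69207392529125, 'cy': 211.7506145221142, 'origin': array([ -29.52957428, -593.15484011,  510.80940186]), 'attitude': array([-1.92564218,  0.86813935, -0.50476096])}
scene jig_centre [257. 225.] 0.57 [554.1 -12.8  28. ]
scene jig_centre [162. 240.] 0.42 [377.9  93.1  28. ]
scene crank_handle [220. 206.] 0.82 [526.7  74.8  54. ]
scene crank_handle [164. 240.] 0.32 [358.5  53.7  54. ]
scene brass_hole [278. 230.] 0.83 [568.  -61.4  28. ]
scene pin_knob [272. 207.] 0.56 [552.7 -59.7  90. ]
scene keeper_tab [296. 224.] 0.81 [ 534.5 -139.8   87. ]
scene index_jig [259. 237.] 0.79 [552.4 -18.9   0. ]
scene spanner_mid [164. 241.] 0.67 [399.  121.2   3. ]
scene brush_mid [307. 310.] 0.63 [ 428.  -253.3    6. ]
scene brush_mid [259. 238.] 0.16 [542.8 -29.3   6. ]
scene nipple_a_mid [262. 190.] 0.43 [702.5 111.2  18. ]
side {'fx': 533.3875288931268, 'fy': 533.3875288931268, 'cx': 278.29597317462117, 'cy': 202.7121664494081, 'origin': array([385.29797634, 893.32298786, 581.50619589]), 'attitude': array([-0.21057987,  2.601862
[... 996 characters left out ...]
      1.00000000e+00]])}
{'t': 1.5, 'qpos': array([-1.29596967e+00,  4.23087446e-01,  1.62994017e+00, -7.32014992e-06,
        1.08861508e+00, -1.89890933e-02]), 'qvel': array([ 1.09180926e-03, -6.43252539e-04,  1.69854974e-04,  7.57288776e-04,
        2.72800539e-05,  2.31906911e-05]), 'joint_torque': array([ 3.43597021e-04, -5.44563353e+01, -2.74040866e+01,  6.44640019e-02,
        1.68945728e-02,  1.95767916e-05]), 'ee_pos': array([ 181.02497609, -598.17335506,  404.66709347]), 'orientation': array([-3.10770371e+00, -4.59864518e-01,  2.01319762e-05]), 'ft_force': array([0.06981423, 0.11239797, 1.13667736]), 'moment': array([0.02770177, 0.0605618 , 0.0203664 ]), 'width': 87.91768216027876}
```

View pictures.

View pics/scene0.png

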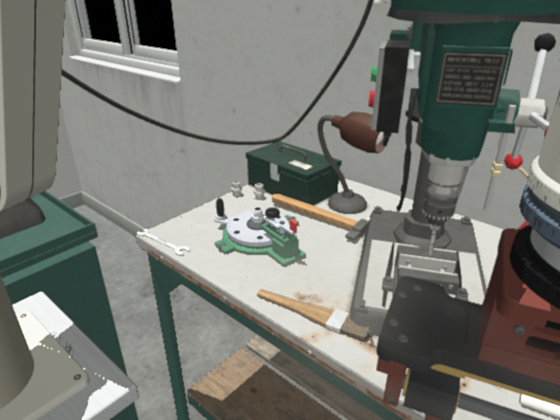

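View pics/side0.png

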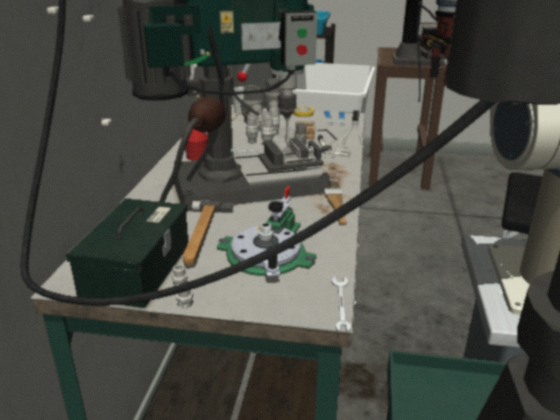

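```bash
python3 - <<'E'
from h import *
def tri(a,b):
    o1,d1=ray('scene',a);o2,d2=ray('side',b)
    A=np.array([d1,-d2]).T; s=np.linalg.lstsq(A,o2-o1,rcond=None)[0]
    p,q=o1+s[0]*d1,o2+s[1]*d2
    return np.round((p+q)/2),round(np.linalg.norm(p-q),1)
for n,a,b in [('chuck',(437,205),(287,100)),('tab',(296,224),(285,191)),('knob',(272,210),(276,207)),('handle',(220,206),(273,256)),('jig',(257,225),(264,241)),('redball',(513,161),(243,77)),('button',(375,98),(303,41)),('cable',(250,143),(130,300)),('cable',(250,143),(260,250)),('lamp',(360,130),(208,113)),
('tab1',(294,221),(287,193))]:
    print(n,tri(a,b))
print(R.from_rotvec(ctrl.get_obs()['orientation']).as_matrix().round(3))
E
```

```text
chuck (array([ 568., -389.,  206.]), np.float64(7.7))
tab (array([ 537., -136.,   83.]), np.float64(3.7))
knob (array([546., -63.,  82.]), np.float64(7.9))
handle (array([527.,  78.,  53.]), np.float64(3.5))
jig (array([558., -11.,  26.]), np.float64(3.4))
redball (array([ 694., -448.,  249.]), np.float64(3.6))
button (array([ 520., -292.,  364.]), np.float64(12.3))
cable (array([754., 234.,  76.]), np.float64(70.3))
cable (array([585.,  95., 131.]), np.float64(131.7))
lamp (array([ 705., -162.,  239.]), np.float64(0.9))
tab1 (array([ 534., -130.,   85.]), np.float64(11.9))
[[ 0.957  0.29  -0.   ]
 [ 0.29  -0.957  0.   ]
 [-0.    -0.    -1.   ]]
```

```bash
python3 - <<'E'
from h import *
for b in [(28,240),(60,285),(130,300),(200,290),(260,260),(300,235),(360,195),(420,157)]:
    o,d=ray('side',b); d/=np.linalg.norm(d)
    print(b,[(k,*np.round(o+d*k).astype(int),*np.round(proj('scene',o+d*k)).astype(int)) for k in (200,400,600,800,1000)])
E
```

```text
(28, 240) [(200, np.int64(494), np.int64(753), np.int64(488), np.int64(27), np.int64(-13)), (400, np.int64(602), np.int64(613), np.int64(395), np.int64(100), np.int64(25)), (600, np.int64(710), np.int64(474), np.int64(302), np.int64(168), np.int64(61)), (800, np.int64(818), np.int64(334), np.int64(208), np.int64(232), np.int64(96)), (1000, np.int64(926), np.int64(194), np.int64(115), np.int64(293), np.int64(128))]
(60, 285) [(200, np.int64(483), np.int64(757), np.int64(473), np.int64(24), np.int64(-6)), (400, np.int64(581), np.int64(620), np.int64(365), np.int64(93), np.int64(38)), (600, np.int64(679), np.int64(483), np.int64(256), np.int64(158), np.int64(79)), (800, np.int64(776), np.int64(346), np.int64(148), np.int64(220), np.int64(118)), (1000, np.int64(874), np.int64(210), np.int64(40), np.int64(277), np.int64(155))]
(130, 300) [(200, np.int64(462), np.int64(750), np.int64(465), np.int64(18), np.int64(-2)), (400, np.int64(538), np.int64(607), np.int64(348), np.int64(82), np.int64(47)), (600, np.int64(614), np.int64(464), np.int64(231), np.int64(144), np.int64(94)), (800, np.int6
[... 1533 characters left out ...]
nt64(408), np.int64(26), np.int64(29)), (600, np.int64(380), np.int64(353), np.int64(321), np.int64(71), np.int64(79)), (800, np.int64(378), np.int64(173), np.int64(234), np.int64(124), np.int64(137)), (1000, np.int64(376), np.int64(-7), np.int64(147), np.int64(185), np.int64(205))]
(420, 157) [(200, np.int64(363), np.int64(708), np.int64(509), np.int64(-25), np.int64(-21)), (400, np.int64(341), np.int64(523), np.int64(437), np.int64(4), np.int64(17)), (600, np.int64(319), np.int64(338), np.int64(364), np.int64(39), np.int64(63)), (800, np.int64(297), np.int64(153), np.int64(292), np.int64(83), np.int64(119)), (1000, np.int64(275), np.int64(-32), np.int64(219), np.int64(137), np.int64(191))]
```

>>> jog_arm(steps=[[[0,-0.037,0,0,0,0,-1],[0,-0.037,0,0,0,0,-1],[0,-0.037,0,0,0,0,-1],[0,-0.037,0,0,0,0,-1],[0,-0.037,0,0,0,0,-1],[0,-0.037,0,0,0,0,-1]]])

```text
t: 2.0
ee_pos: [116.2, -384.0, 404.6]
orientation: [3.108, 0.46, 0.0]
ft_force: [-0.1, -0.1, 0.7]
width: 87.5
```

>>> jog_arm(steps=[[[0.0387,-0.0019,0,0,0,-5.55,-1],[0.0387,-0.0019,0,0,0,-5.55,-1],[0.0387,-0.0019,0,0,0,-5.55,-1],[0.0387,-0.0019,0,0,0,-5.55,-1],[0.0387,-0.0019,0,0,0,-5.55,-1],[0.0387,-0.0019,0,0,0,-5.55,-1],[0.0387,-0.0019,0,0,0,-5.55,-1],[0.0387,-0.0019,0,0,0,-5.55,-1],[0.0387,-0.0019,0,0,0,-5.55,-1],[0.0387,-0.0019,0,0,0,-5.55,-1],[0.0387,-0.0019,0,0,0,-5.55,-1],[0.0387,-0.0019,0,0,0,-5.55,-1],[0.0387,-0.0019,0,0,0,-5.55,-1],[0,0,0,0,0,0,-1],[0,0,0,0,0,0,-1]]])

```text
t: 3.25
ee_pos: [400.7, -7.8, 404.8]
orientation: [2.236, 2.207, 0.0]
ft_force: [0.1, -0.8, -0.1]
width: 87.9
```

>>> jog_arm(steps=[[[0,0.035,0,0,0,0,-1],[0,0.035,0,0,0,0,-1],[0,0.035,0,0,0,0,-1],[0,0.035,0,0,0,0,-1],[0,0,0,0,0,0,-1],[0,0,0,0,0,0,-1]]])

```text
t: 3.75
ee_pos: [541.6, -13.9, 404.1]
orientation: [-2.244, -2.198, 0.001]
ft_force: [-0.3, -0.5, -0.9]
width: 87.6
```

```bash
cat > look.py <<'E'
from h import *
import sys
n=sys.argv[1]
o=ctrl.get_obs(); print(o['t'],o['ee_pos'].round(1))
save('wrist',n)
Z=dict(jig_centre=28,crank_handle=54,brass_hole=28,pin_knob=90,keeper_tab=87,index_jig=0)
for t,z in Z.items():
    for r in ctrl.landmark_of(t,'wrist')[:2]:
        print(t,np.round(r['uv'],1),round(r['p'],2),np.round(onz('wrist',r['uv'],z),1))
E
python3 look.py w1.png
```

```text
3.75 [541.6 -13.9 404.1]
jig_centre [294.  183.6] 0.79 [552.7  -7.4  28. ]
crank_handle [265.2 101.8] 0.93 [523.   83.7  54. ]
brass_hole [308.8 224.3] 0.88 [570.8 -58.6  28. ]
brass_hole [396.8   4.3] 0.48 [656.8 174.4  28. ]
pin_knob [286.4 249.7] 0.78 [542.5 -63.7  90. ]
keeper_tab [272.1 303.7] 0.78 [ 525.8 -131.2   87. ]
index_jig [294.4 180.7] 0.8 [555.3  -9.    0. ]
```

View pics/w1.png

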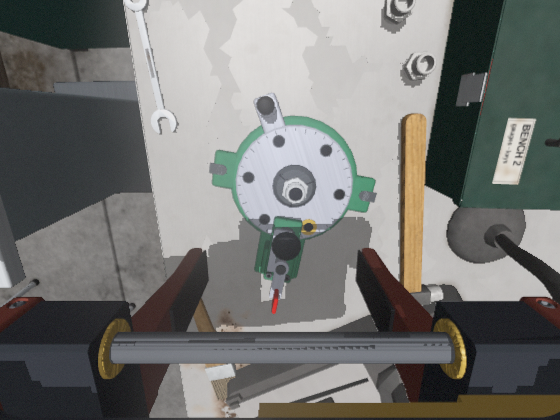

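```bash
cat > fit.py <<'E'
from h import *
from scipy.optimize import least_squares
def model(p,keeper=0,pin=0):
    x,y,psi,th=p
    Rz=lambda a:np.array([[np.cos(a),-np.sin(a)],[np.sin(a),np.cos(a)]])
    f=lambda v,z:np.r_[np.array([x,y])+Rz(psi)@np.array(v),z]
    st=np.array([0,-88.]); 
    return dict(jig_centre=f([0,0],28),crank_handle=f(Rz(th)@[0,95],54),brass_hole=f(Rz(th)@[0,-55],28),
      pin_knob=f([0,-55],90-pin),keeper_tab=f(st+Rz(keeper)@[0,-36],87),index_jig=f([0,0],0),stud=f(st,72))
def fit(obs,keeper=0,pin=0,p0=(555,-9,-.16,.5)):
    def res(p):
        m=model(p,keeper,pin); return np.concatenate([proj(c,m[n])-uv for c,n,uv in obs])
    return least_squares(res,p0,loss='soft_l1',f_scale=2)
E
python3 - <<'E'
from fit import *
W=[('wrist',n,u) for n,u in dict(jig_centre=(294,183.6),crank_handle=(265.2,101.8),brass_hole=(308.8,224.3),pin_knob=(286.4,249.7),keeper_tab=(272.1,303.7),index_jig=(294.4,180.7)).items()]
S=[('scene',n,u) for n,u in dict(jig_centre=(257,225),crank_handle=(220,206),pin_knob=(272,207),keeper_tab=(296,224),index_jig=(259,237)).items()]
D=[('side',n,u) for n,u in dict(jig_centre=(264,241),crank_handle=(274,255),pin_knob=(274,205),keeper_tab=(285,191),index_jig=(267,256)).items()]
for o in (W,W+S+D):
    r=fit(o); print(r.x.round(4)); 
    for n,q in model(r.x).items(): print(n,q.round(1),end=' ')
    print(); print(r.fun.reshape(-1,2).round(1).tolist())
i,T=campose('wrist');print(T.round(3)); o=ctrl.get_obs();print(R.from_rotvec(o['orientation']).as_matrix().round(4),o['qpos'])
E
```

```text
[ 5.543006e+02 -7.646000e+00 -2.211000e-01  5.434000e-01]
jig_centre [554.3  -7.6  28. ] crank_handle [524.2  82.5  54. ] brass_hole [571.7 -59.8  28. ] pin_knob [542.2 -61.3  90. ] keeper_tab [ 527.1 -128.6   87. ] index_jig [554.3  -7.6   0. ] stud [535.  -93.5  72. ] 
[[0.5, 0.9], [0.3, 2.0], [-0.1, 1.2], [-0.8, -1.9], [0.8, -2.0], [-0.8, -1.0]]
[ 5.546275e+02 -8.507400e+00 -1.961000e-01  5.209000e-01]
jig_centre [554.6  -8.5  28. ] crank_handle [524.3  81.5  54. ] brass_hole [572.2 -60.6  28. ] pin_knob [543.9 -62.5  90. ] keeper_tab [ 530.5 -130.1   87. ] index_jig [554.6  -8.5   0. ] stud [537.5 -94.8  72. ] 
[[0.8, 1.6], [0.5, 3.0], [0.3, 1.8], [0.8, -0.9], [3.8, -0.9], [-0.5, -0.4], [-1.3, -1.1], [-2.6, -0.1], [-2.0, 1.5], [-5.0, -0.8], [-3.0, -2.4], [1.9, 0.6], [-0.7, 1.0], [1.6, -2.6], [1.9, -1.0], [-1.0, -2.5]]
[[ 1.00000e+00 -1.60000e-02 -5.00000e-03  5.40355e+02]
 [-1.70000e-02 -9.52000e-01 -3.06000e-01  7.24700e+01]
 [ 0.00000e+00  3.06000e-01 -9.52000e-01  3.84351e+02]
 [ 0.00000e+00  0.00000e+00  0.00000e+00  1.00000e+00]]
[[ 1.820e-02  9.998e-01  2.000e-04]
 [ 9.998e-01 -1.820e-02 -1.000e-04]
 [-0.000e+00  2.000e-04 -1.000e+00]] [-4.48637544e-02  2.98578829e-01  1.81799184e+00 -5.03835041e-05
  1.02485768e+00 -2.66431622e-02]
```

>>> jog_arm(steps=[[[0.0319,-0.0064,0.025,0,0,0,-1],[0.0319,-0.0064,0.025,0,0,0,-1],[0.0319,-0.0064,0.025,0,0,0,-1],[0,0,0.02,0,0,-6.5,-1],[0,0,0.02,0,0,-6.5,-1],[0,0,0.02,0,0,-6.5,-1],[0,0,0.02,0,0,0,-1],[0,0,0.02,0,0,0,-1],[0,0,0.01,0,0,0,-1],[0,0,0,0,0,0,-1]]])

```text
t: 4.93
ee_pos: [522.2, 83.8, 218.1]
orientation: [-1.834, -2.547, 0.004]
ft_force: [-0.7, -0.2, -1.1]
width: 87.8
```

```bash
python3 look.py w2.png; python3 - <<'E'
from h import *
save('side','side1.png'); save('scene','scene1.png')
E
```

```text
4.9333 [522.2  83.8 218.1]
jig_centre [287.7 384.6] 0.57 [558.3  -9.6  28. ]
crank_handle [291.  289.7] 0.59 [529.6  79.6  54. ]
index_jig [285.3 354.1] 0.97 [557.5  -9.5   0. ]
index_jig [285.6 289.3] 0.33 [538.5  47.1   0. ]
```

View pics/w2.png

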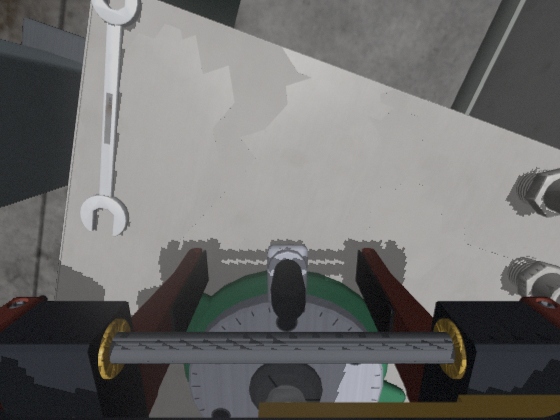

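View pics/side1.png

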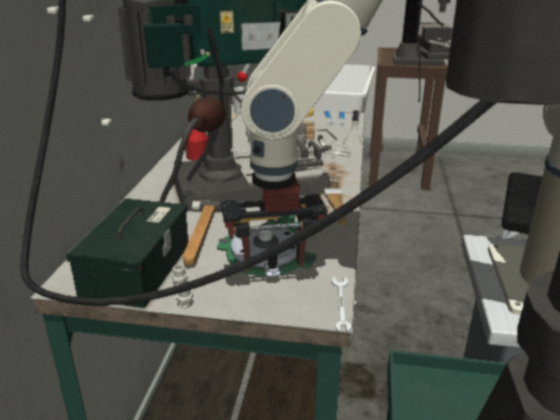

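>>> jog_arm(steps=[[[0,0,0,0,0,0,1],[0,0,0,0,0,0,1],[0,0,0,0,0,0,1],[0,0,0,0,0,0,1],[0,0,0,0,0,0,1],[0,0,0,0,0,0,1],[0,0,0,0,0,0,1],[0,0,0,0,0,0,1],[0,0,0,0,0,0,1],[0,0,0,0,0,0,1]]])

```text
t: 6.22
ee_pos: [523.2, 83.9, 219.7]
orientation: [-1.836, -2.549, -0.0]
ft_force: [0.2, -0.3, -0.8]
width: 24.5
```

>>> jog_arm(steps=[[[0,0,0,0,0,0,1],[0,0,0,0,0,0,1],[0,0,0,0,0,0,1],[0,0,0,0,0,0,1]]])

```text
t: 6.55
ee_pos: [523.3, 84.0, 219.7]
orientation: [1.836, 2.549, 0.0]
ft_force: [0.2, 0.7, -0.8]
width: 17.5
```

```bash
python3 - <<'E'
from h import *
o=ctrl.get_obs(); print(o['t'],o['ee_pos'],o['width'],o['ft_force'],R.from_rotvec(o['orientation']).as_matrix().round(4))
p=o['ee_pos'][:2]; print(np.hypot(*(p-[554.3,-7.6])),np.arctan2(-(p[0]-554.3),p[1]+7.6))
E
```

```text
6.55 [523.31599231  83.98326158 219.71156808] 17.537212757584836 [ 0.23835288  0.71510682 -0.77119132] [[-3.171e-01  9.484e-01  4.000e-04]
 [ 9.484e-01  3.171e-01  1.000e-04]
 [-0.000e+00  4.000e-04 -1.000e+00]]
96.6824830757848 0.32622749599934747
```

>>> jog_arm(steps=[[[-0.0004,0.0085,0,0,0,5.1,1],[-0.0004,0.0085,0,0,0,5.1,1],[-0.0004,0.0085,0,0,0,5.1,1],[-0.0004,0.0085,0,0,0,5.1,1],[-0.0004,0.0085,0,0,0,5.1,1],[-0.0004,0.0085,0,0,0,5.1,1],[0,0,0,0,0,0,1],[0,0,0,0,0,0,1]]])

```text
t: 7.22
ee_pos: [574.7, 87.3, 219.8]
orientation: [2.443, 1.973, 0.005]
ft_force: [3.8, 6.1, -2.5]
width: 17.6
```

```bash
python3 - <<'E'
from h import *
o=ctrl.get_obs(); print(o['t'],o['ee_pos'],o['width'],o['ft_force'])
p=o['ee_pos'][:2]; print(np.hypot(*(p-[554.3,-7.6])),np.arctan2(-(p[0]-554.3),p[1]+7.6))
E
python3 look.py w3.png
```

```text
7.2167 [574.74096887  87.2909168  219.77623702] 17.58060371909631 [ 3.83374225  6.07608962 -2.49163378]
97.06760169964147 -0.212173213589677
7.2167 [574.7  87.3 219.8]
jig_centre [285.2 384.4] 0.61 [555.7 -10.2  28. ]
crank_handle [283.8 287.5] 0.82 [574.1  82.9  54. ]
index_jig [285.6 354.4] 0.97 [556.5  -9.7   0. ]
```

View pics/w3.png

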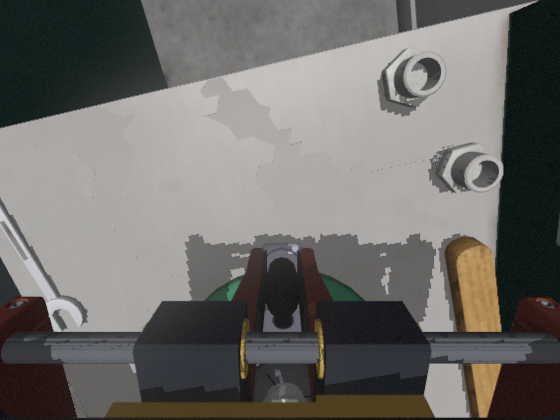

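>>> jog_arm(steps=[[[0,0,0,0,0,0,0],[0,0,0,0,0,0,0],[0,0,0,0,0,0,0],[0,0,0,0,0,0,0],[0,0,-0.02,0,0,0,0],[0,0,-0.04,0,0,0,0],[-0.022,0,-0.035,0,0,0,0],[-0.025,0,-0.035,0,0,0,0],[-0.025,0,0,0,0,0,1],[-0.025,0,0,0,0,0,1],[0,0,0,0,0,0,1],[0,0,0,0,0,0,1]]])

```text
t: 8.57
ee_pos: [553.0, -8.5, 348.8]
orientation: [-2.446, -1.971, -0.0]
ft_force: [-0.6, 1.0, -0.5]
width: 20.4
```

```bash
python3 look.py w4.png; python3 - <<'E'
import cv2; im=cv2.imread('pics/w4.png'); cv2.imwrite('pics/w4z.png',cv2.resize(im[60:360,150:450],(800,800))[:600] if 0 else cv2.resize(im[60:360,130:530],(800,600),interpolation=cv2.INTER_CUBIC))
E
```

```text
8.5667 [553.   -8.5 348.8]
jig_centre [284.  201.1] 0.84 [554.6  -7.1  28. ]
crank_handle [283.6 101.3] 0.93 [573.7  85.7  54. ]
crank_handle [285.6 249.2] 0.46 [547.5 -47.6  54. ]
brass_hole [288.9 250.7] 0.84 [548.5 -61.7  28. ]
pin_knob [288.3 284.1] 0.85 [546.  -64.5  90. ]
keeper_tab [285.9 344.1] 0.69 [ 530.4 -129.8   87. ]
index_jig [282.2 194.8] 0.96 [552.8  -7.    0. ]
```

View pics/w4z.png

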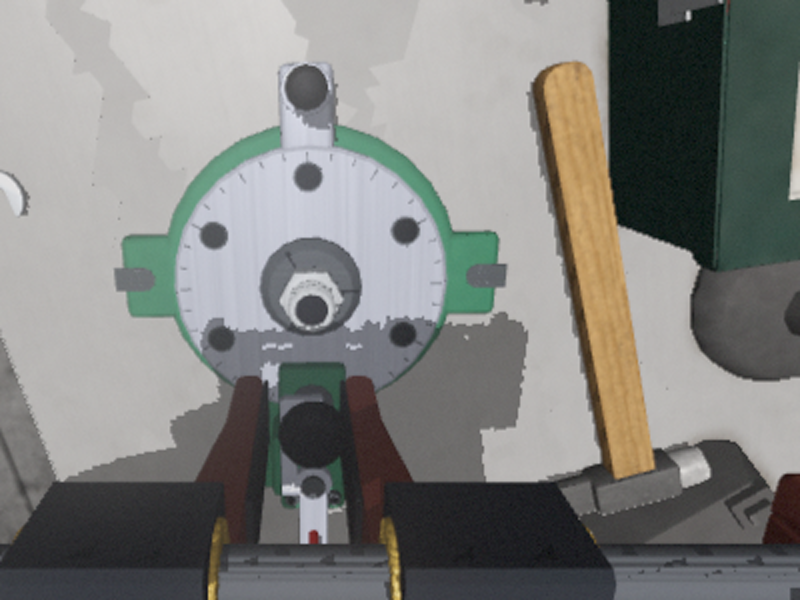

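```bash
python3 - <<'E'
from fit import *
W=[('wrist',n,u) for n,u in dict(jig_centre=(284,201.1),crank_handle=(283.6,101.3),pin_knob=(288.3,284.1),keeper_tab=(285.9,344.1),index_jig=(282.2,194.8)).items()]
W2=[w for w in W if w[1]!='keeper_tab']
for o in (W,W2):
    r=fit(o,p0=(554,-8,-.2,0)); print(r.x.round(4)); 
    for n,q in model(r.x).items(): print(n,q.round(1),end=' ')
    print(); print(r.fun.reshape(-1,2).round(1).tolist())
z=lambda u:(u[0]/2+130,u[1]/2+60)
# zoom pixels
def a(p,q,h):
    d=onz('wrist',z(q),h)-onz('wrist',z(p),h); return np.arctan2(d[1],d[0])
print('holes',a((214,235),(405,230),28),a((221,338),(403,334),28),a((221,338),(405,230),28)-np.pi/6,a((214,235),(403,334),28)+np.pi/6)
print('ears',a((133,279),(487,275),15))
E
```

```text
[ 5.544279e+02 -7.762300e+00 -1.885000e-01 -1.400000e-02]
jig_centre [554.4  -7.8  28. ] crank_handle [573.5  85.3  54. ] brass_hole [543.4 -61.6  28. ] pin_knob [544.1 -61.8  90. ] keeper_tab [ 531.2 -129.6   87. ] index_jig [554.4  -7.8   0. ] stud [537.9 -94.2  72. ] 
[[-0.1, 1.0], [0.0, 0.6], [-2.8, -2.4], [0.8, -0.4], [1.6, 0.4]]
[ 5.538056e+02 -7.521800e+00 -1.340000e-01 -7.540000e-02]
jig_centre [553.8  -7.5  28. ] crank_handle [573.6  85.4  54. ] brass_hole [542.4 -61.3  28. ] pin_knob [546.5 -62.   90. ] keeper_tab [ 537.2 -130.4   87. ] index_jig [553.8  -7.5   0. ] stud [542.  -94.7  72. ] 
[[-0.7, 0.9], [-0.0, 0.5], [-0.1, -2.7], [1.0, 0.3]]
holes -0.18273469310384355 -0.18562382140023193 -0.18380372815864843 -0.18360121875740754
ears -0.19747139412227085
```

>>> jog_arm(steps=[[[-0.015,0,-0.03,0,0,0,-1],[-0.015,0,-0.03,0,0,0,-1],[0,0,0,0,0,0,-1],[0,0,0,0,0,0,-1],[0,0,0,0,0,0,-1],[0,0,0,0,0,0,-1],[0,0,0,0,0,0,-1],[0,0,0,0,0,0,-1]]])

```text
t: 9.58
ee_pos: [546.9, -36.4, 407.5]
orientation: [-2.442, -1.974, 0.002]
ft_force: [-0.2, -1.0, -0.3]
width: 50.2
```

```bash
python3 look.py w5.png; python3 - <<'E'
import cv2; im=cv2.imread('pics/w5.png'); cv2.imwrite('pics/w5a.png',cv2.resize(im[50:350,180:390],None,fx=2,fy=2,interpolation=cv2.INTER_CUBIC)); cv2.imwrite('pics/w5b.png',cv2.resize(im[190:310,230:350],(600,600),interpolation=cv2.INTER_CUBIC))
E
```

```text
9.5833 [546.9 -36.4 407.5]
jig_centre [283.5 166.4] 0.91 [553.1 -11.5  28. ]
crank_handle [285.1  72.5] 0.76 [575.   84.1  54. ]
brass_hole [289.7 208.7] 0.6 [550.  -64.2  28. ]
brass_hole [124.5  75. ] 0.37 [406.1 120.7  28. ]
pin_knob [286.9 227.3] 0.58 [545.6 -64.4  90. ]
keeper_tab [285.4 287.1] 0.87 [ 529.3 -135.2   87. ]
keeper_tab [284.  159.5] 0.29 [557.1   4.2  87. ]
index_jig [285.1 159.5] 0.98 [556.6  -8.3   0. ]
```

View pics/w5a.png

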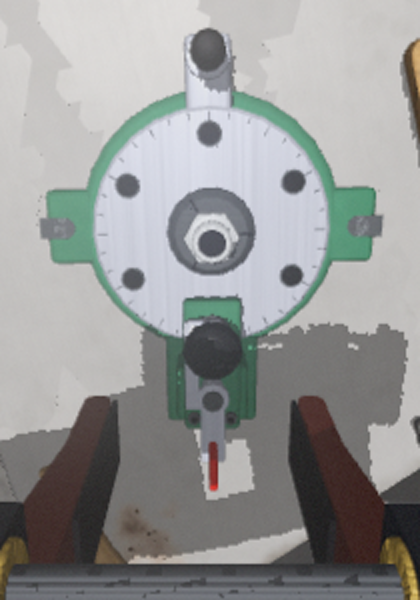

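View pics/w5b.png

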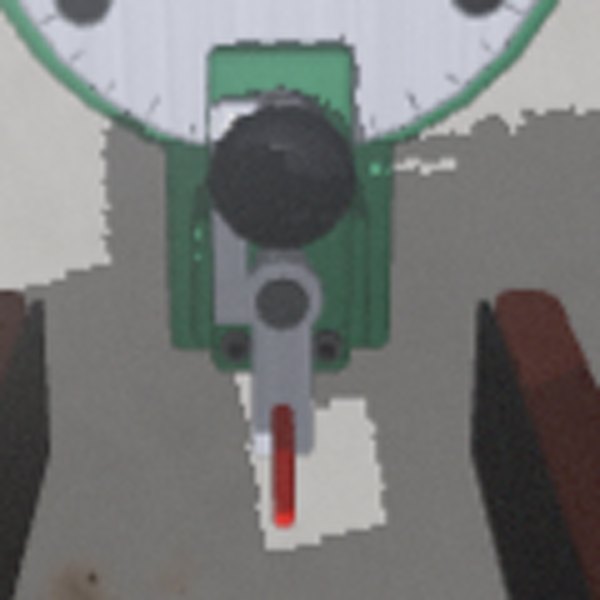

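```bash
python3 - <<'E'
from h import *
from scipy.optimize import least_squares
rz=lambda a:np.array([[np.cos(a),-np.sin(a)],[np.sin(a),np.cos(a)]])
s=np.sin(np.pi/3)*55; c=27.5
# (jig/plate, xy, z, uv)
P=[('p',(0,95),73,(284,74.5)),('p',(0,55),28,(284.5,116.5)),('p',(-s,c),28,(243.5,143)),('p',(s,c),28,(326.5,141)),('p',(-s,-c),28,(247,189.5)),('p',(s,-c),28,(325.5,187.5)),
('j',(0,0),68,(286,171.5)),('j',(0,-55),86,(286.6,225.4)),('j',(0,-88),74,(286.4,250.6)),('j',(0,-124),94,(286.8,283)),('j',(0,-36),51,(286.5,199))]
def res(p,P=P):
    x,y,psi,th,du,dv=p; r=[]
    for k,v,z,uv in P:
        q=np.array([x,y])+rz(psi+(th if k=='p' else 0))@np.array(v)
        r.append(proj('wrist',np.r_[q,z])+[du,dv]-uv)
    return np.concatenate(r+[[du/3,dv/3]])
r=least_squares(res,[554,-8,-.2,0,0,0],loss='soft_l1')
print(r.x.round(4)); print(r.fun[:-2].reshape(-1,2).round(1).tolist())
J=r.jac; print(np.sqrt(np.diag(np.linalg.inv(J.T@J))).round(4))
e=onz('wrist',(363,162.5),15)-onz('wrist',(209,164),15); print('ears',np.arctan2(e[1],e[0]))
x,y,psi=r.x[:3]
for n,v in dict(knob=(0,-55),stud=(0,-88),tab=(0,-124)).items(): print(n,(np.array([x,y])+rz(psi)@v).round(1))
o=ctrl.get_obs(); print(R.from_rotvec(o['orientation']).as_matrix().round(4),o['qpos'])
E
```

```text
[ 5.555717e+02 -1.458920e+01 -2.019000e-01  1.790000e-02  3.410000e-02
 -2.950700e+00]
[[-0.0, -1.2], [0.0, 0.2], [0.3, -0.3], [-0.0, -0.5], [-0.2, -0.4], [0.1, -0.5], [0.1, 0.3], [-0.1, 1.2], [0.1, -0.4], [0.1, 5.0], [-0.5, 1.1]]
[3.07   3.6591 0.0084 0.0135 2.6564 3.2473]
ears -0.2006799191783119
knob [544.5 -68.5]
stud [ 537.9 -100.8]
tab [ 530.7 -136.1]
[[ 2.099e-01  9.777e-01 -1.000e-04]
 [ 9.777e-01 -2.099e-01  0.000e+00]
 [-0.000e+00 -1.000e-04 -1.000e+00]] [-8.88087175e-02  3.06581547e-01  1.79708689e+00 -9.02425880e-06
  1.03803891e+00  1.22620238e-01]
```

>>> jog_arm(steps=[[[-0.0323,-0.0083,0,0,0,0,1],[-0.0323,-0.0083,0,0,0,0,1],[-0.0323,-0.0083,0,0,0,0,1],[0,0,0.02,0,0,0,1],[0,0,0.02,0,0,0,1],[0,0,0.02,0,0,0,1],[0,0,0.02,0,0,0,1],[0,0,0.02,0,0,0,1],[0,0,0.02,0,0,0,1],[0,0,0.02,0,0,0,1],[0,0,0.0075,0,0,0,1],[0,0,0,0,0,0,1],[0,0,0,0,0,0,1]]])

```text
t: 11.02
ee_pos: [502.6, -126.4, 261.3]
orientation: [-2.443, -1.974, 0.0]
ft_force: [-0.2, -0.5, -0.7]
width: 1.1
```

```bash
python3 - <<'E'
from h import *
im=save('wrist','w6.png'); im=save('scene','scene2.png')
cv2.imwrite('pics/scene2z.png',cv2.resize(im[160:280,180:340][:,:,::-1],(800,600),interpolation=cv2.INTER_CUBIC))
o=ctrl.get_obs(); print(o['t'],o['ee_pos'],o['width'])
E
```

```text
11.1167 [ 502.94212618 -126.45241216  262.15989169] 0.39820540330528176
```

View pics/w6.png

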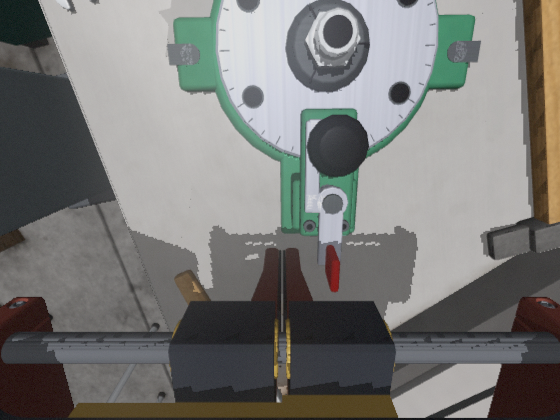

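View pics/scene2z.png

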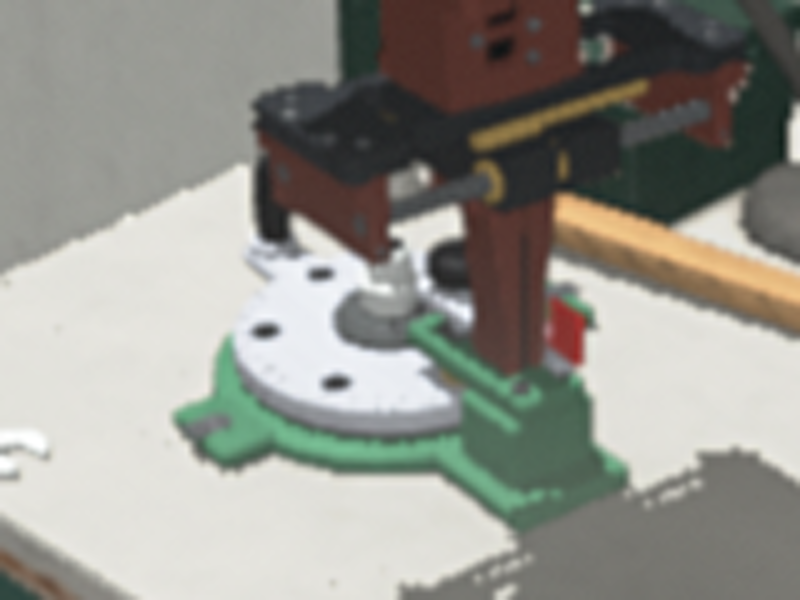

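>>> jog_arm(steps=[[[0,0.0065,0.002,0,0,0,1],[0,0.0065,0,0,0,0,1],[-0.0014,0.0036,0,0,0,-5.7,1],[-0.0014,0.0036,0,0,0,-5.7,1],[-0.0014,0.0036,0,0,0,-5.7,1],[-0.0014,0.0036,0,0,0,-5.7,1],[-0.0014,0.0036,0,0,0,-5.7,1],[-0.0014,0.0036,0,0,0,-5.7,1],[-0.0014,0.0036,0,0,0,-5.7,1],[-0.0014,0.0036,0,0,0,-5.7,1],[-0.0014,0.0036,0,0,0,-5.7,1],[-0.0014,0.0036,0,0,0,-5.7,1],[0,0,0,0,0,0,1],[0,0,0,0,0,0,1]]])

```text
t: 12.28
ee_pos: [552.5, -134.1, 259.5]
orientation: [1.209, 2.898, 0.0]
ft_force: [0.3, 0.1, -0.2]
width: 0.5
```

```bash
python3 - <<'E'
from h import *
im=save('wrist','w7.png'); im=save('scene','scene3.png')
cv2.imwrite('pics/scene3z.png',cv2.resize(im[160:280,180:340][:,:,::-1],(800,600),interpolation=cv2.INTER_CUBIC))
o=ctrl.get_obs(); print(o['t'],o['ee_pos'],o['width'],o['ft_force'])
E
```

```text
12.3833 [ 552.02473606 -134.1117792   259.3232053 ] 0.4442719332781332 [-0.87550595 -0.0250147  -1.3665419 ]
```

View pics/w7.png

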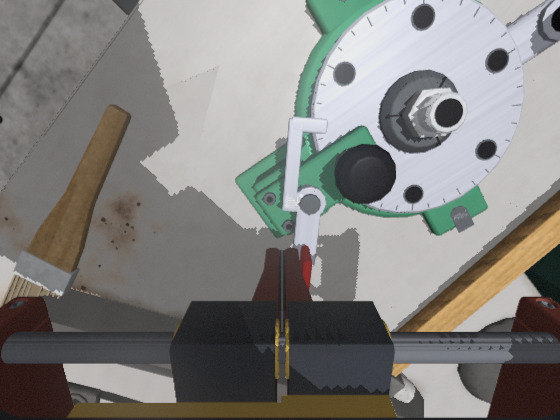

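View pics/scene3z.png

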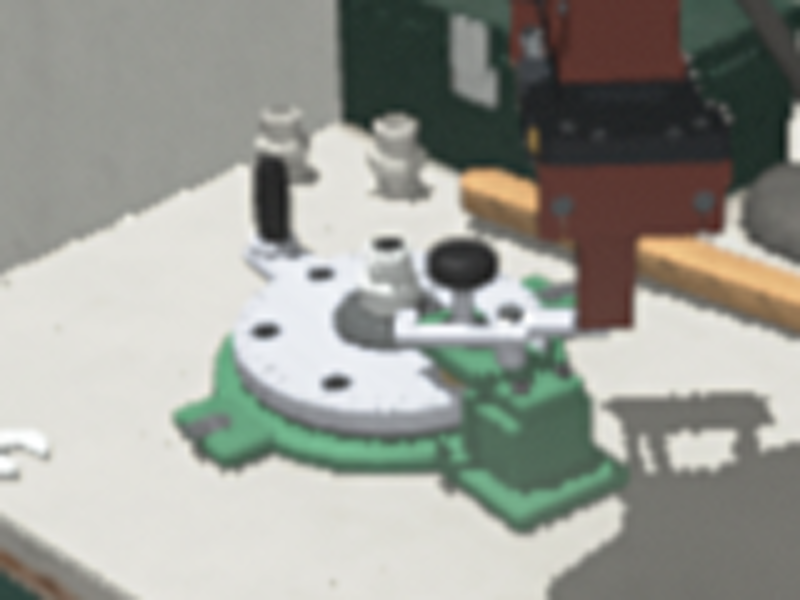

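```bash
python3 - <<'E'
from h import *
im=cv2.imread('pics/w7.png')
g=cv2.cvtColor(im,cv2.COLOR_BGR2GRAY); m=((g<75)&(im.max(2).astype(int)-im.min(2)<20)).astype(np.uint8)
n,l,s,c=cv2.connectedComponentsWithStats(m)
k=l[173,366]; print(s[k],c[k])
for z in (82,86,90): print(z,onz('wrist',c[k],z).round(1))
hole=[(345,74),(423,17),(497,61),(486,150),(414,194)]
H=[onz('wrist',h,28)[:2] for h in hole]
from scipy.optimize import least_squares
b=np.arange(5)*-np.pi/3
f=lambda p:np.concatenate([np.array(p[:2])+55*np.array([np.cos(p[2]+t),np.sin(p[2]+t)])-h for t,h in zip(b,H)])
a0=np.arctan2(*(H[0]-[554,-10])[::-1])
r=least_squares(f,[554,-10,a0]); print(r.x, (r.x[2]-np.deg2rad(210)+np.pi)%(2*np.pi)-np.pi, r.fun.round(1))
for z in (70,74): print('stud',onz('wrist',(310,204),z).round(1))
o=ctrl.get_obs(); print(R.from_rotvec(o['orientation']).as_matrix().round(4),o['ee_pos'])
E
```

```text
[ 334  144   62   60 2891] [364.36077482 173.27049464]
82 [542.3 -64.5  82. ]
86 [541.  -64.7  86. ]
90 [539.7 -65.   90. ]
[554.56785167 -10.65166812  -2.80381541] -0.18582152904572258 [-0.3 -0.2  0.2  0.   0.   0.3  0.1  0.3  0.1 -0.4]
stud [537.6 -97.3  70. ]
stud [536.5 -96.8  74. ]
[[-7.038e-01  7.104e-01  5.000e-04]
 [ 7.104e-01  7.038e-01 -1.000e-04]
 [-4.000e-04  3.000e-04 -1.000e+00]] [ 552.02473606 -134.1117792   259.3232053 ]
```

>>> jog_arm(steps=[[[0,-0.006,0,0,0,0,1],[0,-0.006,0,0,0,0,1],[0,0,-0.0225,0,0,0,1],[0,0,-0.0225,0,0,0,1],[0.0184,0.0183,0,0,0,0,1],[0.0184,0.0183,0,0,0,0,1],[0.0184,0.0183,0,0,0,0,1],[0,0,0,0,0,0,1],[0,0,0,0,0,0,1],[0,0,0,0,0,0,1]]])

```text
t: 13.22
ee_pos: [543.1, -65.1, 304.1]
orientation: [1.205, 2.901, -0.0]
ft_force: [-0.4, -0.3, 0.2]
width: 0.7
```

```bash
python3 - <<'E'
from h import *
im=save('wrist','w8.png'); im=save('scene','scene4.png')
cv2.imwrite('pics/scene4z.png',cv2.resize(im[160:280,180:340][:,:,::-1],(800,600),interpolation=cv2.INTER_CUBIC))
o=ctrl.get_obs(); print(o['t'],o['ee_pos'],o['width'],o['ft_force'])
E
```

```text
13.3167 [543.19679007 -65.60476498 304.04163986] 0.349243877390193 [ 0.38874341 -0.73946612 -0.00485182]
```

View pics/w8.png

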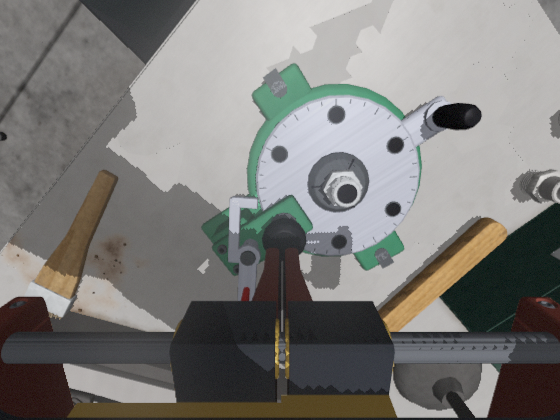

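View pics/scene4z.png

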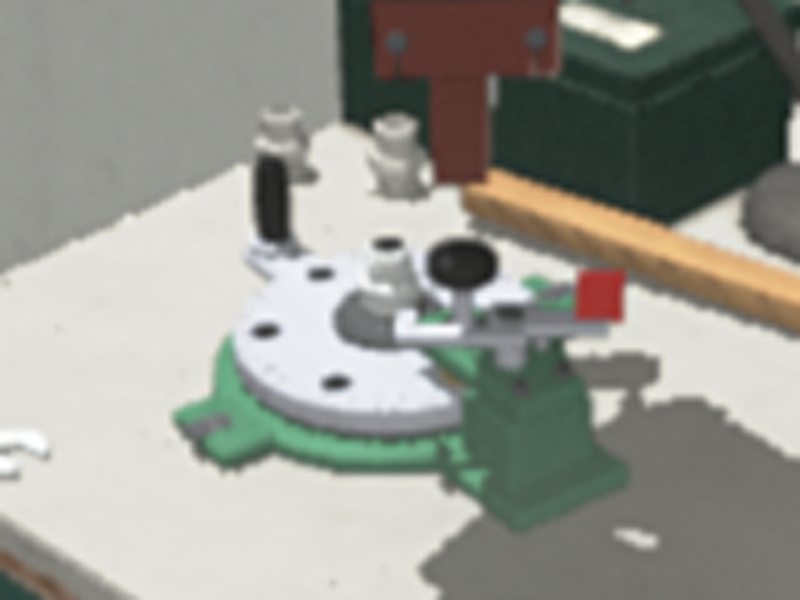

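>>> jog_arm(steps=[[[0,0,0.014,0,0,0,1],[0,0,0.012,0,0,0,1],[0,0,0.004,0,0,0,1],[0,0,0.003,0,0,0,1],[0,0,0.003,0,0,0,1],[0,0,0.003,0,0,0,1],[0,0,0.003,0,0,0,1],[0,0,0,0,0,0,1]]])

```text
t: 13.98
ee_pos: [543.3, -64.7, 261.8]
orientation: [1.205, 2.901, 0.0]
ft_force: [-0.1, 0.3, -0.1]
width: 0.6
```

>>> jog_arm(steps=[[[0,0,0.003,0,0,0,1],[0,0,0.003,0,0,0,1],[0,0,0.003,0,0,0,1]]])

```text
t: 14.23
ee_pos: [543.5, -64.6, 253.1]
orientation: [1.205, 2.9, 0.0]
ft_force: [-0.1, -0.4, 2.5]
width: 0.4
```

```bash
python3 - <<'E'
from h import *
im=save('scene','scene5.png')
cv2.imwrite('pics/scene5z.png',cv2.resize(im[160:280,180:340][:,:,::-1],(800,600),interpolation=cv2.INTER_CUBIC))
o=ctrl.get_obs(); print(o['t'],o['ee_pos'],o['width'],o['ft_force'])
E
```

```text
14.2833 [543.45221901 -64.59157514 252.59770056] 0.2700242060043663 [ 0.94432297 -0.3650136   1.10134841]
```

View pics/scene5z.png

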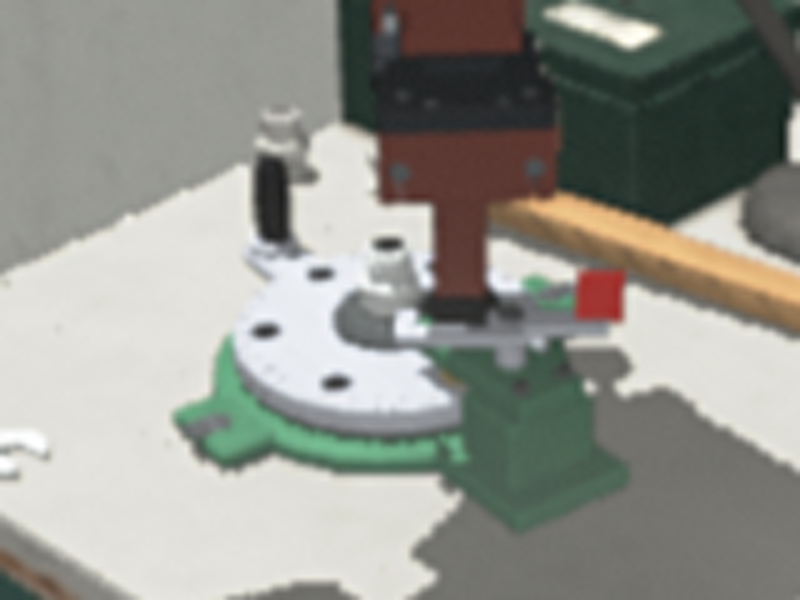

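Knob is pushed down with the fingers on it; about 2–3 mm remain. I press on in 1 mm rows, watching force.

>>> jog_arm(steps=[[[0,0,0.001,0,0,0,1],[0,0,0.001,0,0,0,1],[0,0,0.001,0,0,0,1],[0,0,0,0,0,0,1]]])

```text
t: 14.62
ee_pos: [543.5, -64.6, 250.2]
orientation: [1.205, 2.901, 0.0]
ft_force: [0.3, 0.3, 2.2]
width: 0.8
```

>>> jog_arm(steps=[[[0,0,0.001,0,0,0,1],[0,0,0.001,0,0,0,1],[0,0,0,0,0,0,1]]])

```text
t: 14.87
ee_pos: [543.6, -64.6, 249.8]
orientation: [1.205, 2.9, 0.0]
ft_force: [-5.4, 0.8, 19.8]
width: 0.6
```

>>> jog_arm(steps=[[[0,0,-0.005,0,0,0,1],[0,0,-0.02,0,0,0,1],[0,0,-0.04,0,0,0,1],[0,0,-0.04,0,0,0,1],[0,0,-0.03,0,0,0,1],[0,0,0,0,0,0,1],[0,0,0,0,0,0,1]]])

```text
t: 15.45
ee_pos: [543.5, -64.6, 384.7]
orientation: [1.204, 2.898, 0.002]
ft_force: [-0.8, 0.0, -1.5]
width: 0.7
```

```bash
python3 - <<'E'
from h import *
im=save('scene','scene6.png'); save('wrist','w9.png')
cv2.imwrite('pics/scene6z.png',cv2.resize(im[160:280,180:340][:,:,::-1],(800,600),interpolation=cv2.INTER_CUBIC))
save('side','side6.png')
o=ctrl.get_obs(); print(o['t'],o['ee_pos'],o['width'],o['ft_force'])
E
```

```text
15.6 [542.60843308 -64.53747909 381.4423806 ] 0.37407695007984615 [-0.57258633  0.21106545 -0.39928194]
```

View pics/scene6z.png

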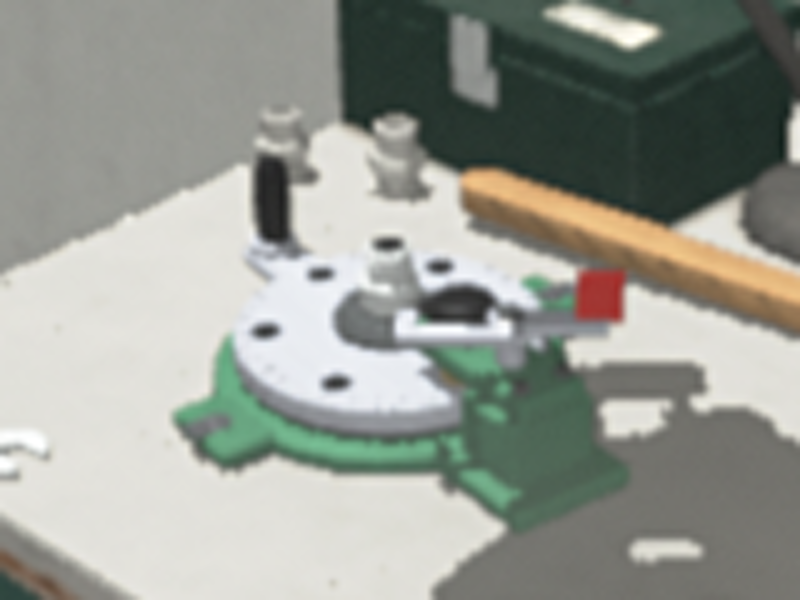

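View pics/w9.png

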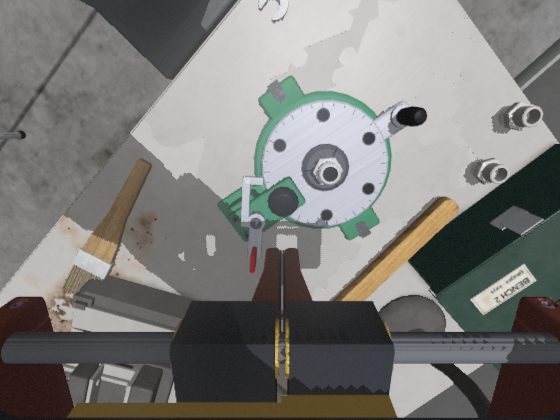

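```bash
python3 -c "
from workcell import ctrl
print(ctrl.close_job())"
```

```text
the job is handed in; nothing more can be done
None
```

The jig is set to its first station and the job was handed in at about 15.6 s.

1. **Plate:** I gripped the crank handle and turned the plate clockwise by about 0.53 rad. After release, the camera fits put it about 0.015 rad from true, within the 0.05 rad limit. One weaker fit, which left out the keeper tab, gave -0.075 rad; I discounted it because it was poorly constrained.
2. **Keeper:** I pushed the red tab about 1 rad to the jig's +x side. Later pictures show the hook well clear of the knob.
3. **Pin:** I pressed it down against about 2–3 N. It reached a hard stop with the fingertips 67.8 mm above the bench (home is 68 mm), where the force rose to about 20 N.

After I lifted clear, the scene picture shows the knob staying down, though the keeper partly hides it. The brush, spanner and loose nipples showed no sign of having moved, and the arm was touching nothing.

The one disagreement left was where the jig lies along y, with estimates from -8 to -14 mm. I used about -10.7 mm, which fitted the plate's holes best. The hard stop at home height shows the pin went through the plate rather than landing on it.

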